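# Open the chocolate box on the tiled ledge

## Robot

A 6-joint arm with a two-finger parallel gripper is mounted at the origin on the work surface. World frame = base frame: x ahead of the robot, y to its left, z up, the work surface at z = 0. Lengths are in m, angles in rad, forces in N, time in s.
With the tool pointing down it reaches from about 0.35 to 0.975 m from the base axis. Payload 4.9 kg.
Tool frame: the origin (TCP) lies on the mounting face of the last link; the fingertips stand 173 mm ahead of it and the grasp point (between the pads) lies ctrl.pinch_z ahead of it (ctrl.pinch_z is the distance from the TCP to the grasp point, in m); z points along the fingers, y is the line along which they close (so a half turn about z gives the same grasp; the last joint's range is limited). The gripper opens to 85 mm and grips with 20 to 120 N. Pads are 22 mm wide; open, the fingers measure 114 mm over their backs; the gripper's body (76 mm by 85 mm) begins 54 mm behind the grasp point. The pads swing forward as they close: fully open they stand 13 mm farther back than shut.
Start: joints at [-1.342, 0.053, 1.613, -0, 1.476, -0.119], TCP at [0.213, -0.588, 0.405] pointing down, gripper open.
Joint ranges: [-3.01, 3.01], [-1.01, 2.22], [0.06, 2.58], [-1.02, 4.17], [0.09, 2.62], [-3.14, 3.14]. Speed limits (rad/s): [2.57, 2.57, 3.14, 3.14, 3.14, 3.14].

## Interface

Orientations are given as a rotation vector (axis times angle).
In Python, from station import telemetry, eyes, ctrl gives the robot as it stands.
- The arm moves only by the tool apply_moves, never from a script. Its argument "plan" is a list of rows, each a list of 5 numbers: the finger opening in m, from 0 to 0.0854, then the shift along the tool's x, y, z in m, then the turn about the tool's z in rad. In form: [[jaw, x, y, z, roll], ...]. A call has 1 to 12 rows; each row is the pose to reach, as a shift and turn from the pose commanded when the call began, along the tool's axes at that moment; what a row does not reach only later rows make up. A row lasts 1/12 s, in which the tool goes at most 41.7 mm and 7.16 degrees, less where a joint would pass 70% of its speed; a pose out of reach is approached as far as the arm can. A call with a gripper value outside its range is refused whole. The fingers move at their own pace and stop on an object; "newtons" is the grip in N (left out, the last holds). Time passes only in rows, so rows that repeat a pose let the fingers close. It gives the time, the measured TCP pose, the force, the opening and the grip force at its end, in the units of the state.
- telemetry.get_obs(): the state, without advancing time (a new reading comes with each control period).
- eyes.get_image(name): name is "scene" or "top" or "wrist"; returns a dict with "img" (480x640x3 uint8, blue, green, red), "range_z" (480x640 float32, m along the optical axis (not along the pixel's ray), 0 where there is no reading), "K" (3x3 intrinsics, pixels), "pose" (4x4, takes a point from camera to world coordinates); the wrist camera has in their place "hand_eye" (4x4, takes a point from camera to tool coordinates, whose origin is the TCP and whose axes are the flange's). Camera axes: x right, y down, z forward; pixel columns grow to the right and rows downward; lengths in m; the calibration is good to about 2 mm. A picture is of the moment at which its call begins: read the wrist's pose just before it.
- ctrl.finish_job(): hands the job in; it is judged then, once.
Trained networks look in a picture, given as the dict that the camera call returned (one of the last four; its "shot" number tells which), for a name from the list of things; names that differ only in an ending like _2 or _b are one class to them, and where a whole thing is asked for, a point or a joint stands for the part that bears it (a point fixed in the world has none). Each returns a list of dicts, best first, with "confidence" (0 to 1); they miss things now and then, are a little off and sometimes report something else, mostly with a low value. They report only what shows in the picture. A call takes as long as a camera call.
- eyes.search_frame(thing, picture): "box" ([left, top, right, bottom] in pixels, round what is visible of it).
- eyes.outline_of(thing, picture): "region" (480x640 bool, what is visible of it) and "box" ([left, top, right, bottom] in pixels, round what is visible of it).
- eyes.tip_of(thing, picture): "point" ([column, row] in pixels: a listed point, or the origin of a listed thing).
The state is a dict: "t": time; "q": joint angles; "dq": joint speeds; "effort": joint torques, N m; "tool_pos": TCP position; "tool_rot": TCP orientation; "contact_force": force on the tool from outside, world axes, zero at the start; "wrist_torque": the same for the moment, N m; "opening": finger opening in m; "grip_force": force on a finger pad.
Only numpy, scipy, OpenCV 4.12 (cv2) and the standard library are available. Lean on these libraries where they do the work, as an engineer would, in place of code of your own. Each camera call takes 0.05 s, during which the arm holds its last target. There are 200 camera calls.

## Task

Open the wider of the two white enamelled boxes so that the chocolate can be reached: press down the catch on its front so that the lid pops ajar, then with a fingertip flip the lid up and over, past upright, until it leans back and stays open by its own weight, and draw the hand clear. Push the lid lightly, without gripping or forcing it. Leave the box standing where it is and the narrow box shut, and neither pick up nor shift anything else on the ledge.

Things in the scene. Friction and masses are not known exactly. Their poses are not given: they have to be found in the camera images.
- wide_box: The box to open: white enamelled steel, 190 mm wide (its own y), 150 mm deep (its own x), walls 110 mm high, 118 mm with its lid shut, about 1.6 to 2.5 kg with its contents, standing loose on the ledge. Origin at the centre of its underside; its own -x axis points out of its front (which looks back along the ledge to the robot's side, within 16 degrees of straight), z up. The catch is in the middle of the front, the lid is hinged along the top of the back.
- wide_box_lid: The lid of the wide box: flat plate 162 mm from hinge to front edge, 200 mm wide, 8 mm thick, about 0.25 kg, no handle. Origin on the hinge axis, halfway along it and at mid-thickness of the plate; when shut its axes are those of the box and the plate runs from the origin along its own -x, overhanging the front wall by 8 mm. While latched it cannot be raised.
- wide_box_lid_angle (a joint): Opening angle of that lid in rad: about 0 to 0.01 shut and latched; about 0.22 popped ajar on a spring pin when the catch is pressed (the pin, behind the middle of the front wall, then goes on propping it, so the catch can be let go); upright at 1.57; stopped leaning back at 1.92. The hinge is free, with light damping: left anywhere below about 1.57 the lid falls back to ajar, beyond it falls open.
- wide_box_lid_edge (a point): Middle of the lower front edge of that lid, moves with it. Ajar, this edge is about 36 mm higher than when shut, and a fingertip fits below it to the left or right of the catch (40 mm or more from the middle).
- wide_box_hinge (a point): The middle of the lid's hinge axis (fixed in the box, parallel to the box's own y), 114 mm above the box's underside and 79 mm behind its centre.
- wide_box_catch_press (a point): The place to press on the steel catch: middle of the width of its flat paddle's top, 40 mm in front of the box's front wall, 102 mm above the ledge, moves with it. The paddle is 38 mm from front to back (it ends 12 mm in front of this point, 26 mm behind it) and 50 mm wide. At its back a stem 24 mm wide rises to a nose that hooks 4 mm over the lid's front edge, the nose's top 13 mm above the rim of the box; the stem tips forward by up to 9 mm as the paddle goes down.
- wide_box_catch_angle (a joint): Swing of the catch in rad, 0 at rest, 0.30 fully pressed (the pressing point is then about 10 mm lower, with about 5 N). It frees the lid at about 0.2 and springs back when let go.
- narrow_box: The other box, of the same make, to be left shut: 120 mm wide, 120 mm deep, walls 90 mm high. Origin at the centre of its underside, -x out of its front.
- narrow_box_lid_angle (a joint): Opening angle of the narrow box's lid in rad, 0 shut.
- molcajete: Dark basalt mortar on three legs, 200 mm across, 115 mm high. Origin under its centre.
- tejolote: Dark basalt pestle standing on its broad end, 64 mm across, 114 mm high. Origin under its centre.
- pitcher: Painted ceramic pitcher, 130 mm across, 200 mm high, handle on its own -y side reaching 105 mm from the axis. Origin under its centre.
- glass_lid: Round glass pot lid lying flat, 200 mm across, 56 mm high with its black knob. Origin under its centre.
- pot_holder: Dark silicone pot holder lying flat, 165 by 165 by 8 mm. Origin under its centre.
- wooden_spoon: Wooden spoon, 280 mm long, lying behind the boxes.
- clay_mug: Clay mug, 80 mm across, 85 mm high. Origin under its centre.

How it is judged:
By the outcome, as a careful person would: the job done as asked, in the order asked, and still so for the second after the job is handed in, with the robot touching nothing.
It also fails if it takes over 42 s, if anything falls off the work surface, if the arm or the gripper's body presses on something with over 40 N, if the wrist force passes 120 N, or if a joint passes its speed limit or range.

## Working session

There is one attempt and no reset: what is moved stays moved. The work goes in short steps, Python scripts to look and compute and a tool call to move; the robot and the scene stay as the last step left them, time stands still between calls to the robot, and variables do not carry over. Pictures are saved under pics/ and viewed, at most 10 in all, crops included, and the job is handed in when it is done.

Besides the shell and the picture viewer there is one more tool, called after "Request:" by a JSON object that holds its "method" and its "body", one argument or row to a line. apply_moves: Moves the arm, as the interface text tells. Its arguments: {"type":"object","properties":{"plan":{"type":"array","items":{"type":"array","items":{"type":"number"}}},"newtons":{"type":"number"}},"required":["plan"]}

```bash
mkdir -p pics
cat > h.py <<'E'
import numpy as np, cv2
from scipy.spatial.transform import Rotation as R
from station import telemetry, eyes, ctrl
def world(p,mask=None):
    z=p["range_z"]; v,u=np.nonzero((z>0) if mask is None else (mask&(z>0)))
    d=z[v,u]; K=p["K"]; c=np.stack([(u-K[0,2])*d/K[0,0],(v-K[1,2])*d/K[1,1],d],1)
    T=p["pose"] if "pose" in p else tcp()@p["hand_eye"]
    return c@T[:3,:3].T+T[:3,3],u,v
def tcp():
    o=telemetry.get_obs(); T=np.eye(4); T[:3,:3]=R.from_rotvec(o["tool_rot"]).as_matrix(); T[:3,3]=o["tool_pos"]; return T
E
python3 - <<'E'
from h import *
o=telemetry.get_obs(); print(o, ctrl.pinch_z); print(tcp().round(3))
for n in ("scene","top"):
    p=eyes.get_image(n); cv2.imwrite(f"pics/{n}0.png",p["img"]); print(p["pose"].round(3).tolist())
    for t in ("wide_box","wide_box_lid","narrow_box"):
        r=eyes.outline_of(t,p)
        for a in r[:2]:
            w,_,_=world(p,a["region"]); print(n,t,round(a["confidence"],2),a["box"],np.percentile(w,[2,50,98],axis=0).round(3).tolist())
    for t in ("wide_box_catch_press","wide_box_hinge","wide_box_lid_edge"):
        for a in eyes.tip_of(t,p)[:2]:
            u,v=np.array(a["point"]).round().astype(int); m=np.zeros((480,640),bool); m[v-1:v+2,u-1:u+2]=1
            w,_,_=world(p,m); print(n,t,a["confidence"],u,v,np.median(w,0).round(3) if len(w) else None)
E
```

```text
{'t': 0.0, 'q': array([-1.34200067e+00,  5.33660433e-02,  1.61428085e+00,  8.78514238e-06,
        1.47598016e+00, -1.19026903e-01]), 'dq': array([-1.72785195e-03, -3.02465310e-05, -3.90175157e-04,  6.68809429e-04,
       -1.23009334e-03,  8.76715888e-04]), 'effort': array([ 4.47955235e-04, -3.93677759e+01, -3.70177674e+01, -1.52782955e-04,
        6.98031407e-03,  4.09491108e-08]), 'tool_pos': array([ 0.21295794, -0.5873219 ,  0.40346481]), 'tool_rot': array([-3.09220239e+00, -5.43255563e-01,  1.61481923e-04]), 'contact_force': array([-0.1168103 ,  0.24136111, -1.2815014 ]), 'wrist_torque': array([0.00507772, 0.03510602, 0.02812508]), 'grip_force': 0.0, 'opening': 0.08548599740954063} 0.1547
[[ 0.94   0.341 -0.     0.213]
 [ 0.341 -0.94   0.002 -0.587]
 [ 0.    -0.002 -1.     0.403]
 [ 0.     0.     0.     1.   ]]
[[0.728, 0.37, -0.577, 1.27], [0.685, -0.416, 0.598, -0.75], [-0.019, -0.831, -0.556, 0.798], [0.0, 0.0, 0.0, 1.0]]
scene wide_box 0.96 [238.1, 250.9, 349.1, 359.6] [[0.507, -0.269, 0.001], [0.644, -0.202, 0.115], [0.692, -0.075, 0.122]]
scene wide_box_lid 0.63 [241.8, 252
[... 519 characters left out ...]
[349.4, 177.2, 428.4, 262.8] [[0.496, -0.264, 0.012], [0.597, -0.169, 0.119], [0.686, -0.072, 0.126]]
top wide_box_lid 0.65 [350.5, 178.7, 431.2, 243.1] [[0.528, -0.265, 0.113], [0.605, -0.168, 0.12], [0.685, -0.074, 0.126]]
top narrow_box 0.58 [382.9, 237.9, 403.6, 259.5] [[0.482, -0.207, 0.002], [0.504, -0.175, 0.102], [0.528, -0.152, 0.125]]
top narrow_box 0.34 [349.1, 178.6, 429.9, 261.4] [[0.498, -0.264, 0.035], [0.597, -0.169, 0.119], [0.684, -0.073, 0.126]]
top wide_box_catch_press 0.87 389 252 [ 0.498 -0.172  0.103]
top wide_box_hinge 0.88 386 183 [ 0.68  -0.163  0.117]
top wide_box_lid_edge 0.65 386 182 [ 0.683 -0.163  0.117]
top wide_box_lid_edge 0.63 390 243 [ 0.52  -0.173  0.118]
```

View pics/top0.png

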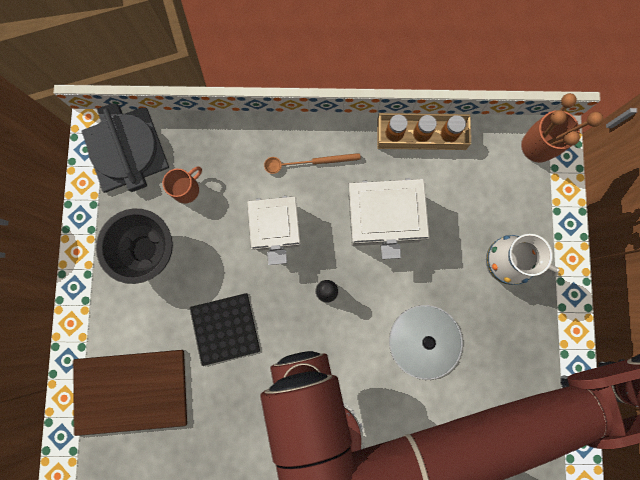

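View pics/scene0.png

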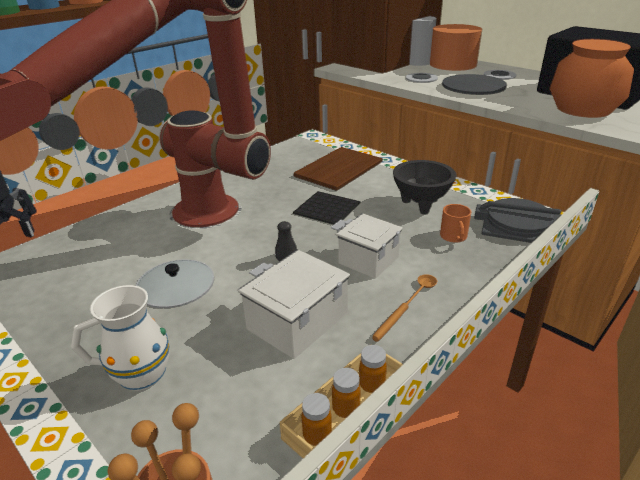

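Run:
```python
from h import *
p=eyes.get_image("top"); w,u,v=world(p)
# lid plane rect
m=(abs(w[:,2]-.119)<.006)&(w[:,0]>.45)&(w[:,0]<.75)&(w[:,1]>-.32)&(w[:,1]<-.02)
r=cv2.minAreaRect(w[m][:,:2].astype(np.float32)); print(r, cv2.boxPoints(r).round(3).tolist())
m=(abs(w[:,2]-.103)<.004)&(w[:,0]>.45)&(w[:,0]<.535)&(w[:,1]>-.22)&(w[:,1]<-.12)
print(m.sum(),w[m].mean(0),w[m].min(0),w[m].max(0))
# heights around
near=(w[:,0]>.3)&(w[:,0]<1)&(w[:,1]>-.5)&(w[:,1]<.1)
g={}
for x,y,z in w[near]:
    k=(int(x/.03),int(y/.03-50)); g[k]=max(g.get(k,0),z)
for i in range(33,9,-1): print(f"{i*.03:.2f}",*[f"{int(1000*g.get((i,j-50),0)):4d}" for j in range(3,-17,-1)])
```

```text
((0.6054092645645142, -0.16893231868743896), (0.17226392030715942, 0.2000960260629654), 4.006028175354004) [[0.5120000243186951, -0.07500000298023224], [0.5260000228881836, -0.2750000059604645], [0.6980000138282776, -0.2630000114440918], [0.6840000152587891, -0.06300000101327896]]
224 [ 0.50134014 -0.17581295  0.10237577] [ 0.48179984 -0.20178979  0.0991849 ] [ 0.5269766  -0.1513013   0.10673862]
0.99    0    0    0    0    0    0    0    0    0    0    0    0    0    0    0    0    0    0    0    0
0.96    0    0    0    0    0    0    0    0    0    0    0    0    0    0    0    0    0    0    0    0
0.93  110  110  108  111  109  108  108  111  108  108  109  108  107  109  110  109  109  109  109  110
0.90  108  108  111  109  112  108  107  110  109  108  110  110  110  110  107  109  110  111  112  107
0.87    6    5    8    7    8    6    5    7   59   96   95   94   95   87   93   94   54    7    6    7
0.84    8    6    5    6    6    7    6    4   92   97   96   98   96   93   95   98   53    5    7    6
0.81    6    7    7    5    6    6    5    6   58   94   85   92   94 
[... 1119 characters left out ...]
    8    7  108  109    5    6    7    6    6    7    8  121  204    0
0.45    6    5    8    7   10    6   10    7    6    7    6    7    6    6    9    8    8  123  205  173
0.42    7    8   47   53    6    6    7    6    9    7   11    6    7    8    7    7    7   84  204  203
0.39    7    7  120  120   64    7    6    8    6    6    6    6    8    7    7    8    7    8    8   91
0.36    6    8  109  118   51    8    7    7    6    9    6    9    9    7    6    6    7    5    5    5
0.33    7    9    7    6    4    6    6    7    7    7   16   22   25   24   15    7    8    8    7    7
0.30    6    8    8    7    7    7    6    5    7   17   26   32   34   29   25   13    8    7   12    5
```

The top view shows the wide box at px (349–428, 177–262), its catch at (390, 252), the narrow box to its left and the pitcher on the right. The scene view confirms that both boxes are shut. I'll move above the catch with the fingers closed.

Request:
{"method": "apply_moves", "body": {
  "plan": [
    [0,0.02,-0.015,0,0.05],
    [0,0.05,-0.036,0,0.1],
    [0,0.08,-0.058,0,0.15],
    [0,0.113,-0.082,0,0.2],
    [0,0.145,-0.106,0,0.25],
    [0,0.178,-0.13,0,0.277],
    [0,0.21,-0.153,0,0.277],
    [0,0.243,-0.177,0,0.277],
    [0,0.275,-0.2,0,0.277],
    [0,0.308,-0.225,0,0.277],
    [0,0.34,-0.248,0,0.277],
    [0,0.36,-0.263,0,0.277]
  ],
  "newtons": 20
}}

```text
t: 1.75
tool_pos: [0.463, -0.2147, 0.4051]
tool_rot: [-3.139, -0.115, -0.002]
contact_force: [0.2, -0.8, 0.6]
opening: 0.0003
grip_force: 0.0
```

Run:
```python
from h import *
o=telemetry.get_obs(); T=tcp(); print(T.round(4), o["contact_force"],o["opening"])
p=eyes.get_image("wrist"); cv2.imwrite("pics/w1.png",p["img"]); print(p["hand_eye"].round(3).tolist())
def t(n,p):
  for a in eyes.tip_of(n,p)[:2]:
    u,v=np.array(a["point"]).round().astype(int); m=np.zeros((480,640),bool); m[v-2:v+3,u-2:u+3]=1
    w,_,_=world(p,m); print(n,a["confidence"],u,v,np.median(w,0).round(4) if len(w) else None)
for n in ("wide_box_catch_press","wide_box_hinge","wide_box_lid_edge"): t(n,p)
w,u,v=world(p)
m=(abs(w[:,2]-.103)<.005)&(w[:,0]>.45)&(w[:,0]<.521)&(w[:,1]>-.23)&(w[:,1]<-.12)
if m.any(): print(m.sum(),w[m].mean(0),cv2.minAreaRect(w[m][:,:2].astype(np.float32)))
```

```text
[[ 9.973e-01  7.310e-02  1.200e-03  4.630e-01]
 [ 7.310e-02 -9.973e-01  4.000e-04 -2.147e-01]
 [ 1.300e-03 -3.000e-04 -1.000e+00  4.051e-01]
 [ 0.000e+00  0.000e+00  0.000e+00  1.000e+00]] [ 0.21285725 -0.84497931  0.61753452] 0.0002809391422554282
[[-0.0, -0.956, -0.295, 0.076], [1.0, -0.0, -0.0, 0.0], [0.0, -0.295, 0.956, 0.029], [0.0, 0.0, 0.0, 1.0]]
wide_box_catch_press 0.69 273 187 [ 0.4929 -0.1746  0.1036]
wide_box_lid_edge 0.93 273 141 [ 0.5277 -0.179   0.1242]
3000 [ 0.5007872  -0.17863116  0.1031619 ] ((0.5014873743057251, -0.17806358635425568), (0.04012332111597061, 0.04972651228308678), 3.556924819946289)
```

View pics/w1.png

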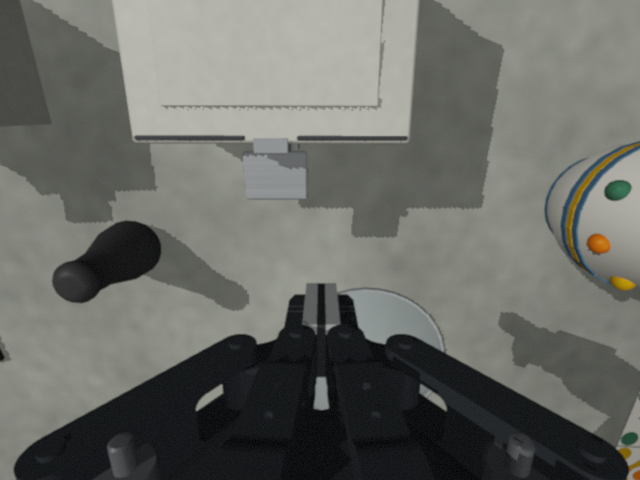

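The wrist view shows the shut lid, with the catch paddle centred near (276, 175). The closed fingertips sit at (322, 300). I'll go over the press point and down to just above it.

Request:
{"method": "apply_moves", "body": {
  "plan": [
    [0,0.02,-0.02,0,0],
    [0,0.032,-0.035,0.02,0],
    [0,0.032,-0.035,0.05,0],
    [0,0.032,-0.035,0.08,0],
    [0,0.032,-0.035,0.105,0],
    [0,0.032,-0.035,0.115,0],
    [0,0.032,-0.035,0.115,0],
    [0,0.032,-0.035,0.115,0]
  ]
}}

```text
t: 2.62
tool_pos: [0.4911, -0.1814, 0.2902]
tool_rot: [3.14, 0.109, -0.0]
contact_force: [-0.7, -0.1, 0.0]
opening: -0.0003
grip_force: 0.0
```

Run:
```python
from h import *
o=telemetry.get_obs(); print(o["tool_pos"],o["contact_force"])
p=eyes.get_image("wrist"); cv2.imwrite("pics/w2.png",p["img"][:,:])
print(o["t"])
```

```text
[ 0.49113072 -0.18140294  0.29018139] [-0.68075011 -0.14335554  0.04863913]
2.6167
```

View pics/w2.png

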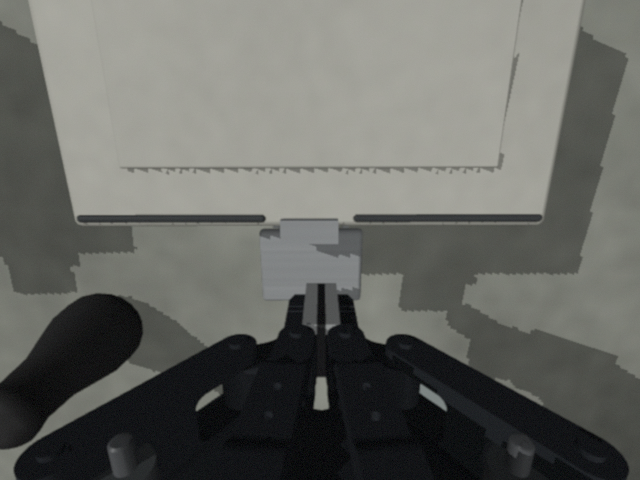

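The wrist view shows the paddle centred near (310, 262). The fingertip at (321, 290) overlaps its front part, about 4 mm to the right. I'll correct that and press.

Request:
{"method": "apply_moves", "body": {
  "plan": [
    [0,0.001,-0.004,0.005,0],
    [0,0.001,-0.004,0.012,0],
    [0,0.001,-0.004,0.016,0],
    [0,0.001,-0.004,0.019,0],
    [0,0.001,-0.004,0.022,0],
    [0,0.001,-0.004,0.024,0],
    [0,0.001,-0.004,0.024,0]
  ]
}}

```text
t: 3.25
tool_pos: [0.492, -0.1766, 0.2664]
tool_rot: [3.139, 0.111, -0.002]
contact_force: [-5.3, -0.8, 6.3]
opening: 0.0001
grip_force: 3.8
```

```bash
cat >> h.py <<'E'
def lid(n):
    p=eyes.get_image("scene"); w,u,v=world(p)
    yh=np.array([-.07,.9976]);xh=np.array([.9976,.07]); c=w[:,:2]-[.605,-.169]
    a=c@xh; b=c@yh
    m=(abs(a)<.1)&(b<.09)&(b>-.09)&(w[:,2]>.1)
    for lo in np.arange(-.1,.1,.02):
        k=m&(a>lo)&(a<lo+.02)
        if k.sum()>5: print(round(lo+.01,2), np.percentile(w[k,2],[10,50,90]).round(3))
    cv2.imwrite(f"pics/{n}.png",cv2.resize(p["img"][180:380,140:460],None,fx=2,fy=2))
E
python3 -c "
from h import *
o=telemetry.get_obs(); print(o['tool_pos'],o['contact_force']); lid('s1')"
```

```text
[ 0.49196324 -0.17655913  0.26640195] [-5.28959911 -0.75178038  6.25023694]
-0.09 [0.192 0.326 0.405]
-0.07 [0.149 0.316 0.398]
-0.05 [0.146 0.149 0.385]
-0.03 [0.142 0.145 0.147]
-0.01 [0.137 0.14  0.143]
0.01 [0.133 0.136 0.139]
0.03 [0.129 0.132 0.134]
0.05 [0.124 0.127 0.13 ]
0.07 [0.117 0.12  0.123]
0.09 [0.103 0.114 0.118]
```

Request:
{"method": "apply_moves", "body": {
  "plan": [
    [0,-0.003,0,-0.008,0],
    [0,-0.008,0,-0.02,0],
    [0,-0.012,-0.01,-0.03,0],
    [0,-0.012,-0.035,-0.03,0],
    [0,-0.012,-0.055,-0.03,0],
    [0,-0.012,-0.062,-0.03,0],
    [0,-0.012,-0.062,-0.03,0],
    [0,-0.012,-0.062,-0.03,0]
  ]
}}

```text
t: 3.97
tool_pos: [0.4756, -0.1154, 0.2956]
tool_rot: [3.139, 0.113, 0.0]
contact_force: [-0.4, -0.3, -0.7]
opening: -0.0002
grip_force: 0.0
```

Run:
```python
from h import *
o=telemetry.get_obs(); print(o['tool_pos'],o['contact_force']); lid('s2')
p=eyes.get_image("wrist"); w,u,v=world(p)
a=(w[:,:2]-[.605,-.169])@[.9976,.07]; b=(w[:,:2]-[.605,-.169])@[-.07,.9976]
for lo in np.arange(-.1,.1,.02):
    m=(w[:,2]>.144)&(w[:,2]<.16)&(b>lo)&(b<lo+.02)&(a>-.13)&(a<0)
    if m.sum()>10: print(round(lo+.01,2),m.sum(),np.percentile(a[m],[1,5]).round(4),"tip a:",((o['tool_pos'][:2]-[.605,-.169])@[.9976,.07]).round(4))
```

```text
[ 0.47563813 -0.11536795  0.29560432] [-0.40202911 -0.30522429 -0.67227086]
-0.09 [0.272 0.357 0.424]
-0.07 [0.149 0.153 0.415]
-0.05 [0.146 0.148 0.15 ]
-0.03 [0.142 0.145 0.148]
-0.01 [0.138 0.141 0.143]
0.01 [0.133 0.136 0.139]
0.03 [0.129 0.132 0.135]
0.05 [0.124 0.127 0.13 ]
0.07 [0.117 0.12  0.123]
0.09 [0.104 0.114 0.118]
-0.05 668 [-0.074  -0.0731] tip a: -0.1253
-0.03 11662 [-0.0732 -0.0702] tip a: -0.1253
-0.01 12589 [-0.073  -0.0702] tip a: -0.1253
0.01 12558 [-0.0731 -0.0701] tip a: -0.1253
0.03 12548 [-0.073  -0.0699] tip a: -0.1253
0.05 13085 [-0.118 -0.073] tip a: -0.1253
0.07 12465 [-0.118  -0.1138] tip a: -0.1253
0.09 8949 [-0.0733 -0.0708] tip a: -0.1253
```

View pics/s2.png

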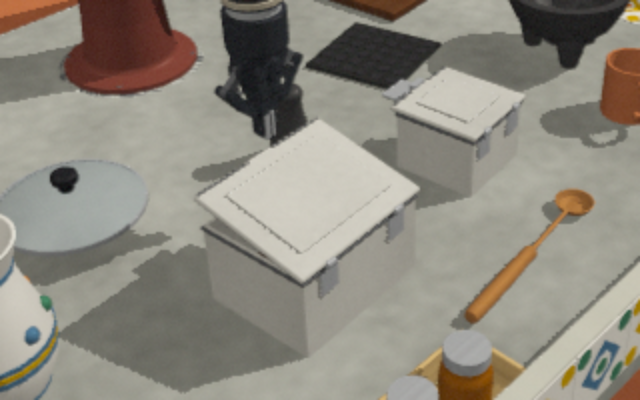

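The scene crop shows the lid ajar with the closed fingers in front of its left half, at about (268, 120). I'll lower slightly and approach the edge until contact.

Request:
{"method": "apply_moves", "body": {
  "plan": [
    [0,0.01,0,0.006,0],
    [0,0.025,0,0.006,0],
    [0,0.033,0,0.006,0],
    [0,0.037,0,0.006,0],
    [0,0.039,0,0.006,0],
    [0,0.039,0,0.006,0]
  ]
}}

```text
t: 4.57
tool_pos: [0.5145, -0.113, 0.2895]
tool_rot: [3.139, 0.111, -0.002]
contact_force: [0.4, 0.4, -0.4]
opening: 0.0002
grip_force: 0.1
```

Request:
{"method": "apply_moves", "body": {
  "plan": [
    [0,0.0015,0,0,0],
    [0,0.003,0,0,0],
    [0,0.003,0,0,0]
  ]
}}

```text
t: 4.82
tool_pos: [0.5162, -0.1124, 0.2888]
tool_rot: [-3.139, -0.111, 0.009]
contact_force: [-6.8, -1.2, 1.2]
opening: -0.0002
grip_force: 3.4
```

Request:
{"method": "apply_moves", "body": {
  "plan": [
    [0,0.0005,0,-0.006,0],
    [0,0.003,0,-0.013,0],
    [0,0.0055,0,-0.021,0],
    [0,0.0085,0,-0.029,0],
    [0,0.012,0,-0.037,0],
    [0,0.0155,0,-0.044,0],
    [0,0.019,0,-0.051,0],
    [0,0.023,0,-0.057,0]
  ]
}}

```text
t: 5.48
tool_pos: [0.54, -0.1106, 0.3481]
tool_rot: [-3.139, -0.111, 0.004]
contact_force: [-7.1, 0.4, 4.6]
opening: 0.0001
grip_force: 3.9
```

```bash
python3 -c "
from h import *
o=telemetry.get_obs(); print(o['tool_pos'],o['contact_force']); lid('s3')"
```

```text
[ 0.53999783 -0.11059057  0.34808721] [-7.13004807  0.38497769  4.64298514]
-0.09 [0.383 0.472 0.498]
-0.07 [0.205 0.381 0.492]
-0.05 [0.209 0.336 0.484]
-0.03 [0.197 0.372 0.473]
-0.01 [0.181 0.19  0.465]
0.01 [0.167 0.173 0.179]
0.03 [0.153 0.159 0.165]
0.05 [0.138 0.145 0.151]
0.07 [0.122 0.128 0.137]
0.09 [0.105 0.116 0.121]
```

View pics/s3.png

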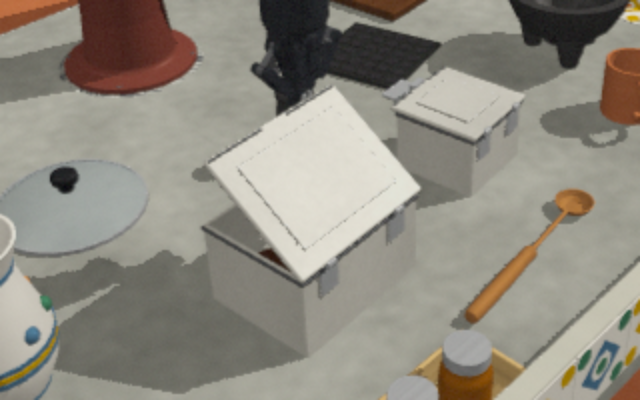

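The crop shows the lid at about 35°, resting against the finger, and the box hasn't moved. I'll continue along the arc.

Request:
{"method": "apply_moves", "body": {
  "plan": [
    [0,0.005,0,-0.007,0],
    [0,0.0105,0,-0.0145,0],
    [0,0.017,0,-0.0215,0],
    [0,0.024,0,-0.0285,0],
    [0,0.032,0,-0.035,0],
    [0,0.041,0,-0.041,0],
    [0,0.05,0,-0.047,0],
    [0,0.06,0,-0.0525,0],
    [0,0.07,0,-0.0575,0],
    [0,0.08,0,-0.061,0]
  ]
}}

```text
t: 6.37
tool_pos: [0.6213, -0.1051, 0.409]
tool_rot: [3.139, 0.111, 0.004]
contact_force: [-0.5, -0.5, 1.0]
opening: 0.0001
grip_force: 0.3
```

```bash
python3 -c "
from h import *
o=telemetry.get_obs(); print(o['tool_pos'],o['contact_force']); lid('s4')"
```

```text
[ 0.62130905 -0.10505975  0.4090069 ] [-0.48391971 -0.54969162  0.96958318]
-0.09 [0.105 0.542 0.562]
-0.07 [0.104 0.486 0.557]
-0.05 [0.488 0.526 0.56 ]
-0.03 [0.482 0.54  0.559]
-0.01 [0.443 0.524 0.557]
0.01 [0.321 0.459 0.553]
0.03 [0.282 0.395 0.546]
0.05 [0.225 0.39  0.528]
0.07 [0.156 0.187 0.514]
0.09 [0.107 0.128 0.147]
```

View pics/s4.png

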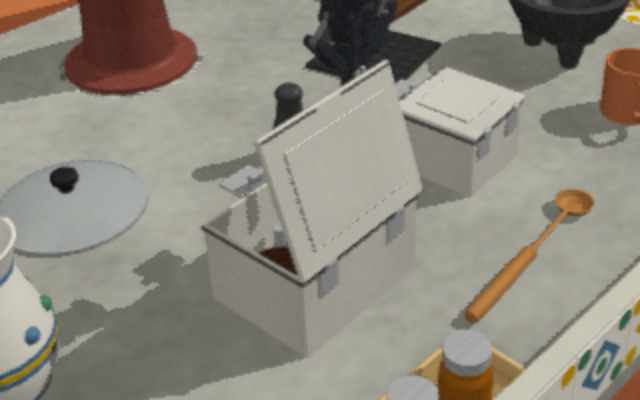

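The lid is now at about 70° with light contact. I'll push it gently past upright.

Request:
{"method": "apply_moves", "body": {
  "plan": [
    [0,0.008,0,-0.003,0],
    [0,0.016,0,-0.006,0],
    [0,0.024,0,-0.008,0],
    [0,0.032,0,-0.009,0],
    [0,0.04,0,-0.01,0],
    [0,0.047,0,-0.01,0],
    [0,0.054,0,-0.01,0],
    [0,0.061,0,-0.01,0],
    [0,0.068,0,-0.01,0],
    [0,0.074,0,-0.01,0],
    [0,0.08,0,-0.01,0],
    [0,0.08,0,-0.01,0]
  ]
}}

```text
t: 7.42
tool_pos: [0.7009, -0.0994, 0.4175]
tool_rot: [-3.14, -0.112, -0.0]
contact_force: [-0.0, -0.1, 0.8]
opening: -0.0001
grip_force: 0.0
```

```bash
python3 -c "
from h import *
o=telemetry.get_obs(); print(o['tool_pos'],o['contact_force']); lid('s5')"
```

```text
[ 0.70089765 -0.09939512  0.41747587] [-0.0386421  -0.09097239  0.79820899]
-0.09 [0.102 0.549 0.574]
-0.07 [0.102 0.11  0.571]
-0.05 [0.113 0.532 0.571]
-0.03 [0.5   0.541 0.568]
-0.01 [0.502 0.553 0.567]
0.01 [0.497 0.533 0.567]
0.03 [0.494 0.533 0.566]
0.05 [0.493 0.54  0.566]
0.07 [0.416 0.527 0.565]
0.09 [0.118 0.418 0.558]
```

View pics/s5.png

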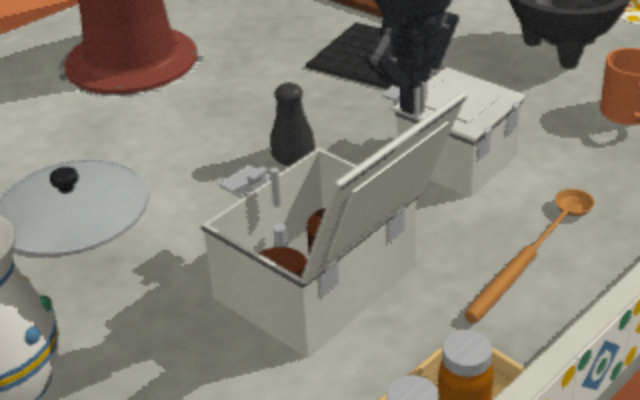

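The lid now leans back open and the contact force is near zero. I'll back away from the lid toward the robot, then rise.

Request:
{"method": "apply_moves", "body": {
  "plan": [
    [0,-0.02,0,0,0],
    [0,-0.05,0,-0.01,0],
    [0,-0.085,0,-0.025,0],
    [0,-0.12,0,-0.04,0],
    [0,-0.15,0,-0.05,0],
    [0,-0.18,0,-0.05,0],
    [0,-0.2,0,-0.05,0],
    [0,-0.21,0,-0.05,0],
    [0,-0.21,0,-0.05,0],
    [0,-0.21,0,-0.05,0],
    [0,-0.21,0,-0.05,0],
    [0,-0.21,0,-0.05,0]
  ]
}}

```text
t: 8.47
tool_pos: [0.4914, -0.1143, 0.4674]
tool_rot: [-3.139, -0.112, 0.001]
contact_force: [0.4, 0.4, 0.0]
opening: 0.0001
grip_force: 0.0
```

```bash
python3 -c "
from h import *
o=telemetry.get_obs(); print(o['t'],o['tool_pos'],o['contact_force']); 
p=eyes.get_image('scene'); w,u,v=world(p)
c=w[:,:2]-[.605,-.169]; a=c@[.9976,.07]; b=c@[-.07,.9976]
for z in np.arange(.13,.29,.02):
    k=(abs(w[:,2]-z)<.01)&(a>.05)&(a<.2)&(abs(b)<.09)
    if k.sum()>5: print(z.round(2),np.median(a[k]).round(3))
lid('s6')"
```

```text
8.4667 [ 0.49143507 -0.11431861  0.46735996] [0.37295357 0.36719187 0.01193333]
0.13 0.094
0.15 0.105
0.17 0.112
0.19 0.119
0.21 0.126
0.23 0.134
0.25 0.138
0.27 0.141
-0.09 [0.357 0.503 0.597]
-0.07 [0.108 0.514 0.591]
-0.05 [0.113 0.567 0.59 ]
-0.03 [0.105 0.108 0.109]
0.09 [0.103 0.119 0.133]
```

View pics/s6.png

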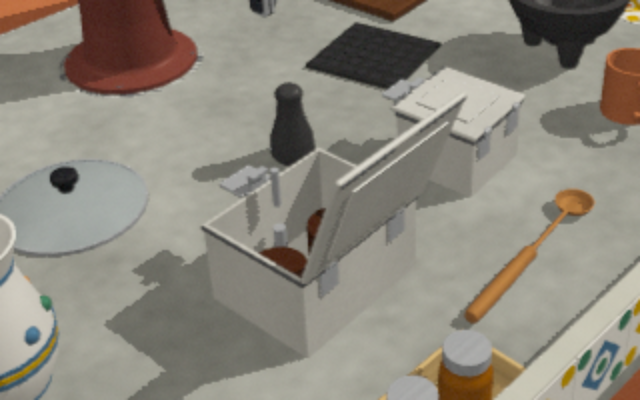

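The lid stays leaning back at about 1.92 rad. The box hasn't moved, the chocolate is visible inside, and the hand is clear.

```bash
python3 -c "
from station import ctrl; print(ctrl.finish_job())"
```

```text
the job is handed in; nothing more can be done
None
```

The wide box is open, its lid leaning back on its own at about 1.92 rad with the chocolate in view. The box and its neighbours stand where they were, the hand is clear, and I handed the job in at about 8.5 s; no verdict came back.

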